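Slide the solvent bottle upright into its bay

TASK

Push the small amber bottle that stands in the open across the worktop into the empty three-sided steel bay, until it stands fully home against the bay's back wall. Push it gently and low on its body so that it slides upright without tipping; do not grip it or pick it up. Leave the dish, the tin and the blue rack where they are.

Things in the scene. Friction and masses are not known exactly. Their poses are not given: they have to be found in the camera images.
- bottle: small amber glass bottle with a black cap, standing loose on the worktop (a larger one far back is not part of the job). Round body 30 mm in diameter, 66 mm high with its cap, about 0.09 kg. It tips easily if pushed half-way up or higher: push within about 15 mm of the worktop. Origin: centre of its underside; z up.
- bay: fixed bottle bay of bare sheet steel: a back wall and two side walls, no floor, open in front. Walls 20 mm high, 4 mm thick; inside 52 mm wide and 24 mm deep, so a bottle that is home stands out 6 mm in front. Screw tabs behind the back wall reach 44 mm from the origin. Origin: on the worktop, midway between the front ends of the side walls; x points level into the bay, y across it, z up.
- bay_home (a point): where the centre of the bottle's underside is when it touches the middle of the back wall: on the worktop, 9 mm into the bay along the bay's x from its origin; same axes as the bay.
- petri_dish: bystander: flat glass dish, 60 mm in diameter, 14 mm high; origin at the centre of its underside
- seal_tin: bystander: round white tin, 62 mm in diameter, 30 mm high; origin at the centre of its underside
- vial_rack: bystander: blue vial rack, 50 mm (its x) by 130 mm (its y), 29 mm high; origin at the centre of its underside
There are look-alikes about, which are no part of the job. Several things have the shape of the bottle; the one meant has the colours described above.

How it is judged:
At the end, for the whole second after the job is handed in: The bottle stands upright (within 0.05 rad) and at rest on the worktop inside the bay, within 6 mm of touching the back wall and within 13 mm of the bay's middle line (x of bottle in the frame of bay_home between -0.006 and 0.006 m and y of bottle in the frame of bay_home between -0.013 and 0.013 m and angle between bottle's own z axis and vertical below 0.05 rad and height (world z) of bottle below 0.004 m and linear speed of bottle below 0.01 m/s and angular speed of bottle below 0.1 rad/s).
It fails at once if the bottle is tipped more than 0.2 rad (angle between bottle's own z axis and vertical above 0.2 rad).
It fails at once if the bottle is lifted more than 8 mm off the worktop (height (world z) of bottle above 0.008 m).
It fails at once if the bottle is gripped or pressed by the fingers with more than 35 N (contact force between the fingers and bottle above 35 N).
It fails at once if the dish, the tin or the rack is moved more than 15 mm (distance of any of petri_dish, seal_tin, vial_rack from where it was at the start of the episode above 0.015 m).
It also fails if it takes over 56 s, if anything falls off the work surface, if the arm or the gripper's body presses on something with over 40 N, if the wrist force passes 120 N, or if a joint passes its speed limit or range.

ROBOT

A 6-joint arm with a two-finger parallel gripper is mounted at the origin on a cart in front of the work surface, level with it; the furniture and walls round the work are solid. World frame = base frame: x ahead of the robot, y to its left, z up, the work surface at z = 0. Lengths are in m, angles in rad, forces in N, time in s.
With the tool pointing down it reaches from about 0.35 to 0.775 m from the base axis. Payload 7.3 kg.
Tool frame: the origin (TCP) lies midway between the tips of the shut fingers; the grasp point (between the pads) lies 19 mm behind it; z points along the fingers, y is the line along which they close (so a half turn about z gives the same grasp; the last joint's range is limited). The gripper opens to 92 mm and grips with 3 to 60 N. Pads are 19 mm wide; open, the fingers measure 130 mm over their backs; the gripper's body (75 mm by 190 mm) begins 47 mm behind the grasp point.
Start: joints at [-1.303, 0.342, 1.524, -0, 1.275, -0.146], TCP at [0.211, -0.481, 0.227] pointing down, gripper open.
Joint ranges: [-2.53, 2.53], [-0.77, 2.02], [0.04, 2.7], [-1, 4.14], [0.28, 2.66], [-3.11, 3.11]. Speed limits (rad/s): [2.57, 2.57, 3.14, 3.14, 3.14, 3.14].

INTERFACE

Orientations are given as [roll, pitch, yaw] about the fixed x, y, z axes, in that order (R = Rz(yaw) Ry(pitch) Rx(roll)).
In Python, from cell import monitor, vision, workorder gives the robot as it stands.
- The arm moves only by the tool move_arm, never from a script. Its argument "rows" is a list of rows, each a list of 5 numbers: the shift along the world's x, y, z in mm, then the turn about the world's z in rad, then the closure, from -1 (fully open) to 1 (shut). A call has 1 to 12 rows; each row shifts and turns the commanded pose from where the row before left it; what a row does not reach is not made up. A row lasts 1/10 s, in which the tool goes at most 50 mm and 8.59 degrees, less where a joint would pass 70% of its speed; a pose out of reach is approached as far as the arm can. A call is refused whole if a number of a shift passes 50 or a number of a turn 0.15, either way. A call with a gripper value outside its range is refused whole. The fingers move at their own pace and stop on an object; "newtons" is the grip in N (left out, the last holds). Time passes only in rows, so rows that do not move let the fingers close. It gives the time, the measured TCP pose, the force, the opening and the grip force at its end, in the units of the state.
- monitor.observe(): the state, without advancing time (a new reading comes with each control period).
- vision.read_camera(name): name is "scene" or "side" or "wrist"; returns the picture (400x640x3 uint8, red, green, blue); there is no depth.
- vision.get_calibration(name): a dict with "K" (3x3 intrinsics, pixels), "k1" (the pictures are not rectified: a ray, as slopes to the right and down, at radius r is drawn at 1 + k1 r^2 times it, then the intrinsics apply), "T" (4x4, takes a point from camera to world coordinates); the wrist camera has in their place "mount" (4x4, takes a point from camera to tool coordinates, whose origin is the TCP and whose axes are the flange's). Camera axes: x right, y up, looking along -z (the intrinsics and any distortion apply to the point x, -y, -z); pixel columns grow to the right and rows downward; lengths in m; the calibration is good to about 2 mm. A picture is of the moment at which its call begins: read the wrist's pose just before it. get_calibration takes no time and is no camera call.
- workorder.hand_in(): hands the job in; it is judged then, once.
The state is a dict: "time": time; "qpos": joint angles; "qvel": joint speeds; "joint_efforts": joint torques, N m; "tool_pos": TCP position; "tool_rot": TCP orientation; "contact_force": force on the tool from outside, world axes, zero at the start; "torque": the same for the moment, N m; "opening": finger opening in m; "grip_force": force on a finger pad.
Only numpy, scipy, OpenCV 4.12 (cv2) and the standard library are available. Lean on these libraries where they do the work, as an engineer would, in place of code of your own. Each camera call takes 0.05 s, during which the arm holds its last target. There are 200 camera calls.

## Working session

There is one attempt and no reset: what is moved stays moved. The work goes in short steps, Python scripts to look and compute and a tool call to move; the robot and the scene stay as the last step left them, time stands still between calls to the robot, and variables do not carry over. Pictures are saved under pics/ and viewed, at most 10 in all, crops included, and the job is handed in when it is done.

Besides the shell and the picture viewer there is one more tool, called after "Call:" by a JSON object that holds its "op" and its "data". move_arm: Moves the arm, as the interface text tells. Its arguments: {"type":"object","properties":{"rows":{"type":"array","items":{"type":"array","items":{"type":"number"}}},"newtons":{"type":"number"}},"required":["rows"]}

```bash
mkdir -p pics
cat > h.py <<'E'
import numpy as np, cv2
from cell import monitor, vision, workorder
from scipy.spatial.transform import Rotation as R
def cam(name):
    c=vision.get_calibration(name)
    if 'T' in c: T=np.array(c['T'])
    else:
        s=monitor.observe(); M=np.eye(4); M[:3,:3]=R.from_euler('xyz',s['tool_rot']).as_matrix(); M[:3,3]=s['tool_pos']; T=M@np.array(c['mount'])
    return np.array(c['K']),c['k1'],T
def ray(C,u,v):
    K,k1,T=C
    d=np.linalg.solve(K,[u,v,1.])[:2]; p=d.copy()
    for _ in range(30): p=d/(1+k1*(p@p))
    return T[:3,3],T[:3,:3]@np.array([p[0],-p[1],-1])
def pt(C,u,v,z=0.):
    o,d=ray(C,u,v); return o+d*(z-o[2])/d[2]
def px(C,P):
    K,k1,T=C
    q=np.linalg.inv(T)@np.append(P,1); s=np.array([q[0],-q[1]])/-q[2]
    s=s*(1+k1*(s@s)); return (K@np.append(s,1))[:2]
def snap(n,f):
    C=cam(n); im=vision.read_camera(n); cv2.imwrite('pics/'+f,cv2.cvtColor(im,cv2.COLOR_RGB2BGR)); return C,im
E
python3 - <<'E'
from h import *
for n in ('scene','side'):
    C,_=snap(n,n+'0.png'); print(n,C[2].round(3).tolist())
print(monitor.observe())
E
```

```text
scene [[0.834, 0.273, -0.48, 0.159], [-0.552, 0.418, -0.721, -0.392], [0.004, 0.866, 0.499, 0.48], [0.0, 0.0, 0.0, 1.0]]
side [[0.808, -0.373, 0.456, 0.949], [0.589, 0.521, -0.618, -0.282], [-0.007, 0.768, 0.641, 0.585], [0.0, 0.0, 0.0, 1.0]]
{'time': 0.1, 'qpos': array([-1.30298647e+00,  3.42666154e-01,  1.52495037e+00, -2.61976564e-05,
        1.27539156e+00, -1.46042885e-01]), 'qvel': array([ 0.00176265, -0.00190872, -0.00252425, -0.00039643, -0.00042349,
       -0.00086649]), 'joint_efforts': array([ 1.81714935e-03, -4.32004309e+01, -2.44695139e+01,  7.18577486e-02,
        5.26123925e-02, -4.90028515e-05]), 'tool_pos': array([ 0.21101536, -0.48031599,  0.22609758]), 'tool_rot': array([-3.14018865e+00, -1.81193297e-04,  4.13860256e-01]), 'contact_force': array([ 0.25287489, -0.16656664, -0.95680194]), 'torque': array([-0.00608504, -0.01925648,  0.04310357]), 'grip_force': 0.0, 'opening': 0.09177017066022178}
```

View pics/scene0.png

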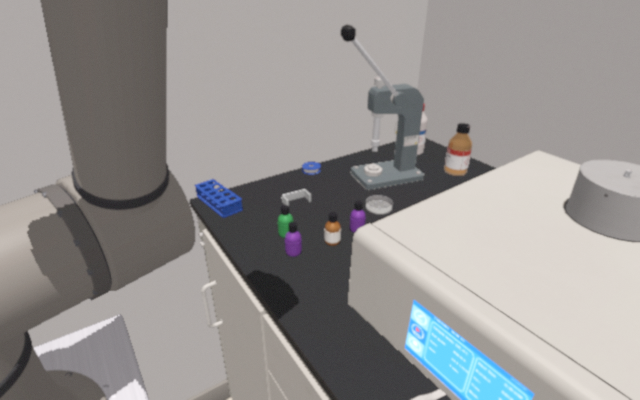

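View pics/side0.png

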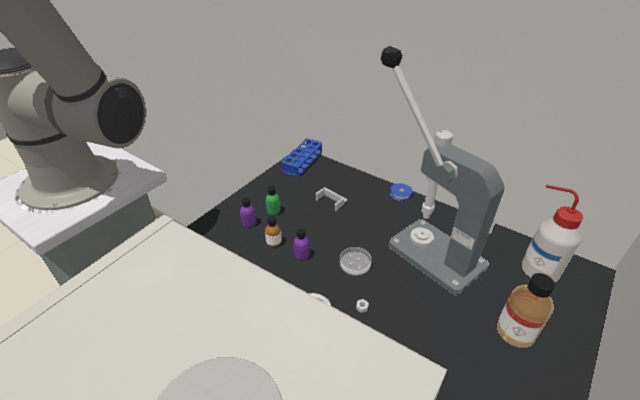

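The amber bottle is at scene (333,230) and side (273,233). The bay is at scene (296,197) and side (331,198). Purple and green look-alikes stand around them. I'll zoom in on both.

Run:
```python
import cv2,numpy as np
a=cv2.imread('pics/scene0.png')[160:265,260:400]; b=cv2.imread('pics/side0.png')[175:280,235:375]
f=lambda i:cv2.resize(i,None,fx=5.5,fy=5.5,interpolation=cv2.INTER_CUBIC)[:, :]
f=lambda i:cv2.resize(i,(400*2-0,600),interpolation=cv2.INTER_CUBIC)
cv2.imwrite('pics/za.png',f(a));cv2.imwrite('pics/zb.png',f(b))
```

```text
(no output)
```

View pics/za.png

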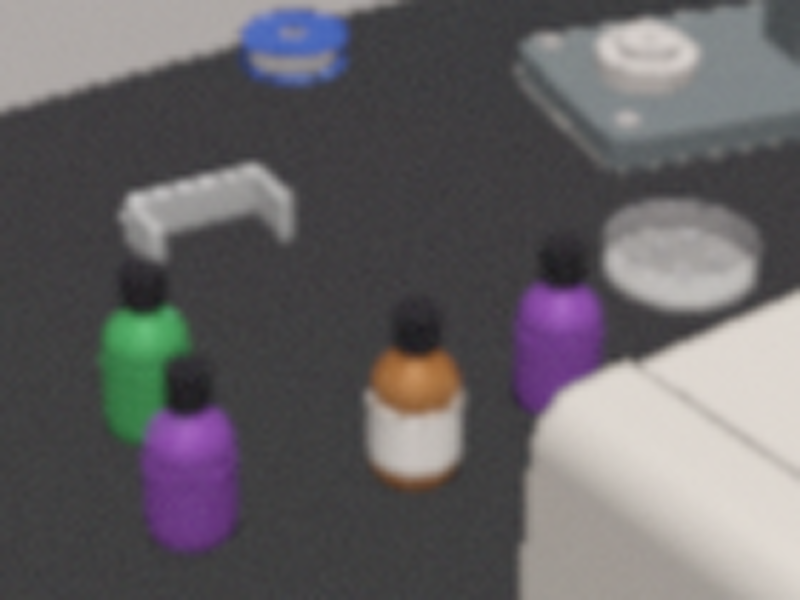

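View pics/zb.png

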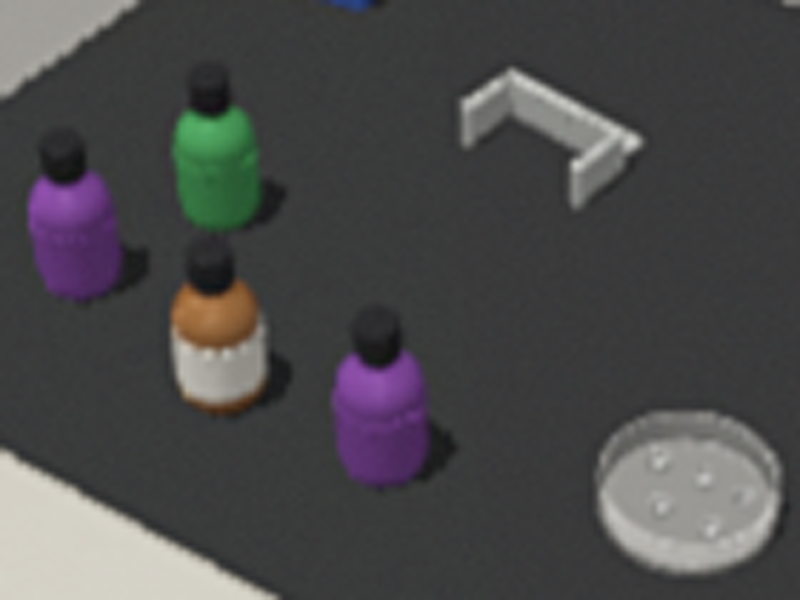

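Run:
```python
from h import *
S=800/140
A=cam('scene');B=cam('side')
fa=lambda u,v,z:pt(A,260+u/S-.5,160+v/S-.5,z)
fb=lambda u,v,z:pt(B,235+u/S-.5,175+v/S-.5,z)
def show(n,p,q=None): print(n,p.round(4)[:2],None if q is None else q.round(4)[:2])
show('amber cap',fa(417,305,.066),fb(212,245,.066))
show('amber mid base bottom',fa(415,486,0),fb(220,411,0))
show('green',fa(146,268,.066),fb(211,74,.066))
show('purpleL',fa(190,366,.066),fb(65,139,.066))
show('purpleR',fa(564,245,.066),fb(377,318,.066))
show('dish ctr z7',fa(682,258,.007),fb(688,490,.007))
show('wallL bottom',fa(152,261,0),fb(468,147,0)); show('wallR bottom',fa(287,243,0),fb(576,209,0))
show('wallL top',fa(150,225,.02),fb(466,104,.02)); show('wallR top',fa(286,196,.02),fb(576,165,.02))
show('back L top',fa(127,200,.02),fb(512,70,.02)); show('back R top',fa(255,165,.02),fb(640,140,.02))
```

```text
amber cap [0.5383 0.1309] [0.5361 0.1309]
amber mid base bottom [0.5319 0.1207] [0.543  0.1193]
green [0.4742 0.2008] [0.4741 0.2017]
purpleL [0.4567 0.1411] [0.4567 0.1431]
purpleR [0.6034 0.1345] [0.6029 0.1353]
dish ctr z7 [0.6996 0.1764] [0.6983 0.1779]
wallL bottom [0.5291 0.2987] [0.5282 0.2868]
wallR bottom [0.5816 0.281 ] [0.5841 0.2807]
wallL top [0.5263 0.2938] [0.5263 0.2883]
wallR top [0.5831 0.2839] [0.5823 0.2825]
back L top [0.5282 0.3159] [0.5285 0.3166]
back R top [0.5861 0.3124] [0.594  0.3093]
```

```bash
python3 - <<'E'
from h import *
A=cam('scene');B=cam('side')
def tri(a,b):
    (o,d),(p,e)=ray(A,*a),ray(B,*b)
    s=np.linalg.lstsq(np.c_[d,-e],p-o,rcond=None)[0]; x,y=o+d*s[0],p+e*s[1]
    return ((x+y)/2).round(3),np.linalg.norm(x-y).round(4)
print('box corner',tri((360,232),(167,222)))
print('knob',tri((348,33),(391,57)))
print('press arm low end',tri((376,146),(429,210)))
for n,C,u in (('press base L',A,(352,177)),('pb',B,(392,245)),('pb front',B,(455,290)),('back edge table',A,(200,200)),('boxbottom',A,(350,300)),('boxtop far',B,(445,375)),('boxtop front',B,(0,300))): print(n,pt(C,*u,.0).round(3),pt(C,*u,.2).round(3))
E
tail -1 /dev/null; ls
```

```text
box corner (array([ 0.468, -0.036,  0.146]), np.float64(0.0046))
knob (array([0.676, 0.283, 0.358]), np.float64(0.0013))
press arm low end (array([0.782, 0.293, 0.091]), np.float64(0.0048))
press base L [0.74  0.327 0.   ] [0.498 0.027 0.2  ]
pb [0.734 0.261 0.   ] [0.807 0.076 0.2  ]
pb front [0.877 0.228 0.   ] [0.902 0.054 0.2  ]
back edge table [0.373 0.428 0.   ] [0.284 0.086 0.2  ]
boxbottom [ 0.47  -0.018  0.   ] [ 0.34  -0.174  0.2  ]
boxtop far [0.924 0.069 0.   ] [ 0.932 -0.051  0.2  ]
boxtop front [ 0.239 -0.256  0.   ] [ 0.482 -0.265  0.2  ]
h.py
pics
```

The box top is at about z 0.15, with x > 0.468 and y < -0.03. I'll cross above and left of it at z ≈ 0.26, turning the tool and partly closing the fingers so they form a cradle about 16 mm wide.

Call:
{"op": "move_arm", "data": {"rows": [[12,24,3,0.045,0.65],[12,24,3,0.045,0.65],[12,24,3,0.045,0.65],[12,24,3,0.045,0.65],[12,24,3,0.045,0.65],[12,24,3,0.045,0.65],[12,24,3,0.045,0.65],[12,24,3,0.045,0.65],[12,24,3,0.045,0.65],[12,24,3,0.045,0.65],[12,24,3,0.045,0.65],[12,24,3,0.045,0.65]]}}

```text
time: 1.3
tool_pos: [0.3553, -0.1915, 0.2626]
tool_rot: [-3.141, -0.0, 0.956]
contact_force: [0.1, -1.0, 0.5]
opening: 0.0162
grip_force: 0.0
```

Call:
{"op": "move_arm", "data": {"rows": [[12,22,0,0.045,0.65],[12,22,0,0.045,0.65],[12,22,0,0.045,0.65],[12,22,0,0.045,0.65],[12,22,0,0.045,0.65],[12,22,0,0.045,0.65],[12,22,0,0.045,0.65],[12,22,0,0.045,0.65],[12,22,0,0.045,0.65],[12,22,0,0.045,0.65],[12,22,0,0.045,0.65],[0,0,0,0,0.65]]}}

```text
time: 2.5
tool_pos: [0.4877, 0.0514, 0.2622]
tool_rot: [-3.141, -0.001, 1.452]
contact_force: [-0.8, -0.3, -0.1]
opening: 0.0163
grip_force: 0.0
```

Run:
```python
from h import *
C,im=snap('wrist','w1.png')
for n,p in (('bottle cap',(.537,.131,.066)),('base',(.537,.131,0)),('bayL',(.527,.290,.02)),('bayR',(.583,.282,.02)),('home',(.556,.295,0))): print(n,px(C,p).round(1))
```

```text
bottle cap [358.7  99.6]
base [353.2 100.8]
bayL [332.7 -42.4]
bayR [382.5 -40.7]
home [356.  -42.5]
```

View pics/w1.png

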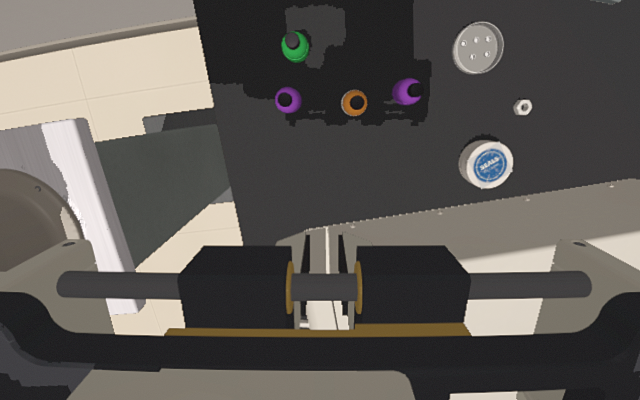

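The bottle cap is at (357,102), against a prediction of (359,100), which agrees to about 2 mm. The bay is above this view, so I'll shift over for a look at it.

Call:
{"op": "move_arm", "data": {"rows": [[4,20,0,0,0.65],[4,20,0,0,0.65],[4,20,0,0,0.65],[4,20,0,0,0.65],[4,20,0,0,0.65],[4,20,0,0,0.65],[0,0,0,0,0.65],[0,0,0,0,0.65]]}}

```text
time: 3.35
tool_pos: [0.5108, 0.1684, 0.2625]
tool_rot: [-3.141, 0.001, 1.449]
contact_force: [-0.6, -0.6, 0.4]
opening: 0.0161
grip_force: 0.0
```

Run:
```python
from h import *
C,im=snap('wrist','w2.png')
for n,p in (('bottle cap',(.537,.131,.066)),('bayL',(.527,.290,.02)),('bayR',(.583,.282,.02)),('home',(.556,.295,0))): print(n,px(C,p).round(1))
u,v=px(C,(.556,.295,0)).astype(int); u0,v0=max(u-70,0),max(v-50,0)
c=im[v0:v0+105,u0:u0+140]; print(u0,v0)
cv2.imwrite('pics/w2z.png',cv2.cvtColor(cv2.resize(c,(800,600),interpolation=cv2.INTER_CUBIC),cv2.COLOR_RGB2BGR))
np.savez('w2.npz',K=C[0],k1=C[1],T=C[2])
```

```text
bottle cap [348.2 201.6]
bayL [324.2  67.9]
bayR [370.4  69.1]
home [346.2  62.8]
276 12
```

View pics/w2z.png

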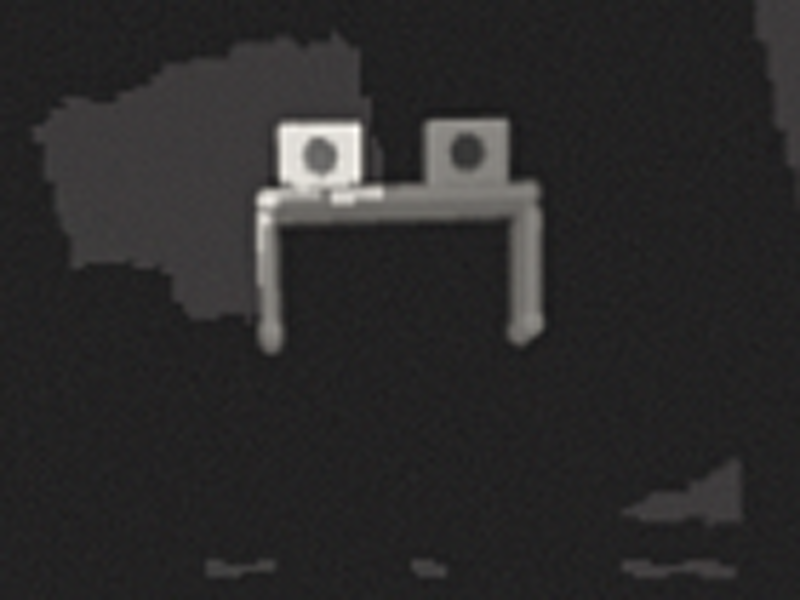

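Run:
```python
from h import *
d=np.load('w2.npz');C=(d['K'],float(d['k1']),d['T']);S=800/140
f=lambda u,v,z:pt(C,276+u/S-.5,12+v/S-.5,z)[:2]
bl,br=f(283,222,0),f(508,220,0)
tl,tr=f(258,190,.02),f(541,184,.02)
fl,fr=f(272,352,.0),f(520,343,.0)
tabl,tabr=f(280,122,0),f(510,119,0)
for n,p in zip('bl br tl tr fl fr tabl tabr'.split(),(bl,br,tl,tr,fl,fr,tabl,tabr)): print(n,p.round(4))
for a,b in((bl,br),(tl,tr),(fl,fr),(tabl,tabr)): print(np.linalg.norm(b-a).round(4),np.degrees(np.arctan2(*(b-a)[::-1])).round(2),((a+b)/2).round(4))
x=np.array([.116,.993])
print('home', (bl+br)/2-15e-3*x, (fl+fr)/2+9e-3*x, (tl+tr)/2-19e-3*x)
```

```text
bl [0.5309 0.3129]
br [0.5804 0.3074]
tl [0.526  0.3165]
tr [0.5851 0.3107]
fl [0.5251 0.2862]
fr [0.5808 0.2815]
tabl [0.5327 0.3332]
tabr [0.5827 0.3279]
0.0499 -6.35 [0.5556 0.3102]
0.0595 -5.68 [0.5555 0.3136]
0.0559 -4.88 [0.553  0.2839]
0.0503 -6.12 [0.5577 0.3306]
home [0.55390698 0.29528586] [0.55402503 0.2927921 ] [0.55333773 0.29472794]
```

Call:
{"op": "move_arm", "data": {"rows": [[3,-14,0,0.01,0.65],[3,-14,0,0,0.65],[4,-14,0,0,0.65],[4,-14,0,0,0.65],[3,-14,0,0,0.65],[3,-13,0,0,0.65],[0,0,-25,0,0.65],[0,0,-30,0,0.65],[0,0,-30,0,0.65],[0,0,-30,0,0.65],[0,0,-30,0,0.65],[0,0,0,0,0.65]]}}

```text
time: 4.6
tool_pos: [0.5286, 0.0856, 0.1142]
tool_rot: [-3.134, 0.001, 1.458]
contact_force: [-1.3, -1.0, 0.5]
opening: 0.0164
grip_force: 0.0
```

Call:
{"op": "move_arm", "data": {"rows": [[0,0,-20,0,0.65],[0,0,-20,0,0.65],[0,0,-20,0,0.65],[0,0,-15,0,0.65],[0,0,-10,0,0.65],[0,0,0,0,0.65],[0,0,0,0,0.65]]}}

```text
time: 5.3
tool_pos: [0.5319, 0.0862, 0.0337]
tool_rot: [3.14, -0.0, 1.459]
contact_force: [-0.2, -0.1, -0.2]
opening: 0.0159
grip_force: 0.0
```

Call:
{"op": "move_arm", "data": {"rows": [[0,0,-9,0,0.65],[0,0,-9,0,0.65],[0,0,-8,0,0.65],[0,0,0,0,0.65],[0,0,0,0,0.65]]}}

```text
time: 5.8
tool_pos: [0.5309, 0.0863, 0.0064]
tool_rot: [-3.141, 0.0, 1.459]
contact_force: [0.8, -0.8, -0.4]
opening: 0.0167
grip_force: 0.0
```

Run:
```python
from h import *
C,im=snap('side','s2.png'); s=monitor.observe(); print(s['tool_pos'],s['contact_force'])
for p in ((.536,.1295,.066),(.536,.1295,0)): print(px(C,p))
c=im[180:285,215:355]
cv2.imwrite('pics/s2z.png',cv2.cvtColor(cv2.resize(c,(800,600),interpolation=cv2.INTER_CUBIC),cv2.COLOR_RGB2BGR))
```

```text
[0.53121732 0.08631933 0.0067265 ] [ 0.08124902  0.45624935 -0.7107358 ]
[271.07197008 217.75166597]
[273.67512673 241.98940844]
```

View pics/s2z.png

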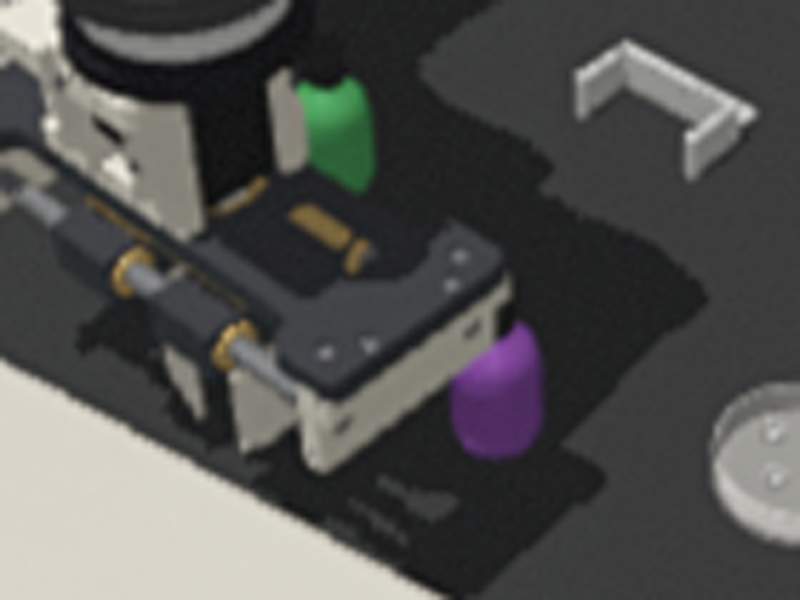

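The gripper is low behind the hidden bottle, the neighbouring bottles still stand, and the bay is clear. I'll push slowly along the line to home.

Call:
{"op": "move_arm", "data": {"rows": [[0.3,3,0,0,0.65],[0.3,3,0,0,0.65],[0.3,3,0,0,0.65],[0.3,3,0,0,0.65],[0.3,2,0,0,0.65],[0.3,2,0,0,0.65],[0.2,2,0,0,0.65],[0.2,2,0,0,0.65],[0.2,2,0,0,0.65],[0.2,2,0,0,0.65],[0.2,2,0,0,0.65],[0.2,2,0,0,0.65]]}}

```text
time: 7.05
tool_pos: [0.5342, 0.1144, 0.0067]
tool_rot: [3.141, 0.0, 1.459]
contact_force: [-0.5, -1.1, -0.1]
opening: 0.0161
grip_force: 0.3
```

Call:
{"op": "move_arm", "data": {"rows": [[0.3,3,0,0,0.65],[0.4,3,0,0,0.65],[0.3,3,0,0,0.65],[0.4,3,0,0,0.65],[0.3,3,0,0,0.65],[0.4,3,0,0,0.65],[0.3,3,0,0,0.65],[0.4,3,0,0,0.65],[0.3,3,0,0,0.65],[0.4,3,0,0,0.65],[0.3,3,0,0,0.65],[0.4,3,0,0,0.65]]}}

```text
time: 8.25
tool_pos: [0.5383, 0.1505, 0.0067]
tool_rot: [3.142, 0.0, 1.459]
contact_force: [0.5, -0.8, 0.7]
opening: 0.0159
grip_force: 0.3
```

Run:
```python
from h import *
C,im=snap('wrist','w3.png'); snap('scene','sc3.png'); s=monitor.observe(); print(s['tool_pos'],s['contact_force'])
t=s['tool_pos']; b=t+np.array([.0025,.0221,0]); b[2]=.066; print(b,px(C,b))
a=cv2.imread('pics/w3.png')[:,80:560]; d=cv2.imread('pics/sc3.png')[150:270,240:400]
d=cv2.resize(d,(320,240),interpolation=cv2.INTER_CUBIC); o=np.zeros((400,800,3),np.uint8); o[:,:480]=a; o[:240,480:]=d; cv2.imwrite('pics/m3.png',o)
```

```text
[0.53835766 0.15075105 0.00673257] [-0.6364145   0.47255246  0.2387138 ]
[0.54085766 0.17285105 0.066     ] [321.04500391 265.47146078]
```

View pics/m3.png

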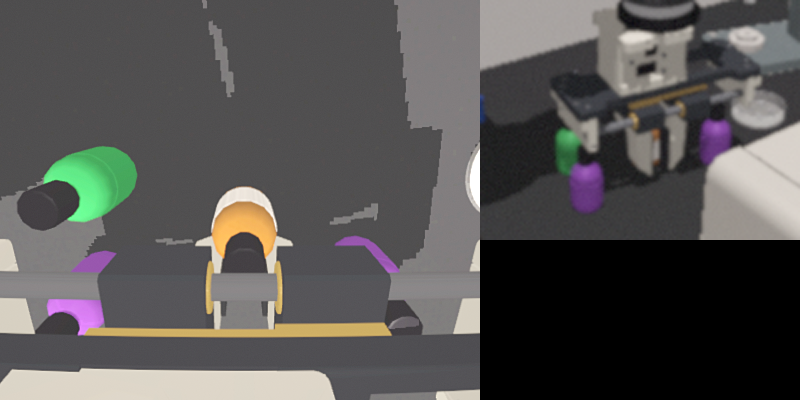

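The bottle is upright and centred between the fingers in the wrist view at about (325,250). I'll continue the push.

Call:
{"op": "move_arm", "data": {"rows": [[0.3,3,0,0,0.65],[0.4,3,0,0,0.65],[0.3,3,0,0,0.65],[0.4,3,0,0,0.65],[0.3,3,0,0,0.65],[0.4,3,0,0,0.65],[0.3,3,0,0,0.65],[0.4,3,0,0,0.65],[0.3,3,0,0,0.65],[0.4,3,0,0,0.65],[0.3,3,0,0,0.65],[0.4,3,0,0,0.65]]}}

```text
time: 9.55
tool_pos: [0.5425, 0.1866, 0.0067]
tool_rot: [3.142, 0.0, 1.459]
contact_force: [-1.2, -0.7, -0.0]
opening: 0.0157
grip_force: 0.3
```

Call:
{"op": "move_arm", "data": {"rows": [[0.3,3,0,0,0.65],[0.4,3,0,0,0.65],[0.3,3,0,0,0.65],[0.4,3,0,0,0.65],[0.3,3,0,0,0.65],[0.4,3,0,0,0.65],[0.3,3,0,0,0.65],[0.4,3,0,0,0.65],[0.3,3,0,0,0.65],[0.4,3,0,0,0.65],[0.3,3,0,0,0.65],[0.4,3,0,0,0.65]]}}

```text
time: 10.75
tool_pos: [0.5467, 0.2226, 0.0067]
tool_rot: [3.142, 0.0, 1.459]
contact_force: [0.1, -0.4, 0.6]
opening: 0.0157
grip_force: 0.3
```

Run:
```python
from h import *
C,im=snap('wrist','w4.png'); s=monitor.observe(); print(s['tool_pos'],s['contact_force'])
cv2.imwrite('pics/w4z.png',cv2.cvtColor(cv2.resize(im[100:300,200:450],(750,600),interpolation=cv2.INTER_CUBIC),cv2.COLOR_RGB2BGR))
for p in ((.5545,.295,0),(.527,.290,.02),(.5825,.284,.02)): print(px(C,p).round(1),((px(C,p)-[200,100])*3).round())
```

```text
[0.5468163  0.22298351 0.00676611] [ 0.34149733  0.41342228 -0.2313296 ]
[321.2 115.1] [364.  45.]
[263.2 134.2] [190. 103.]
[383.5 133.7] [550. 101.]
```

View pics/w4z.png

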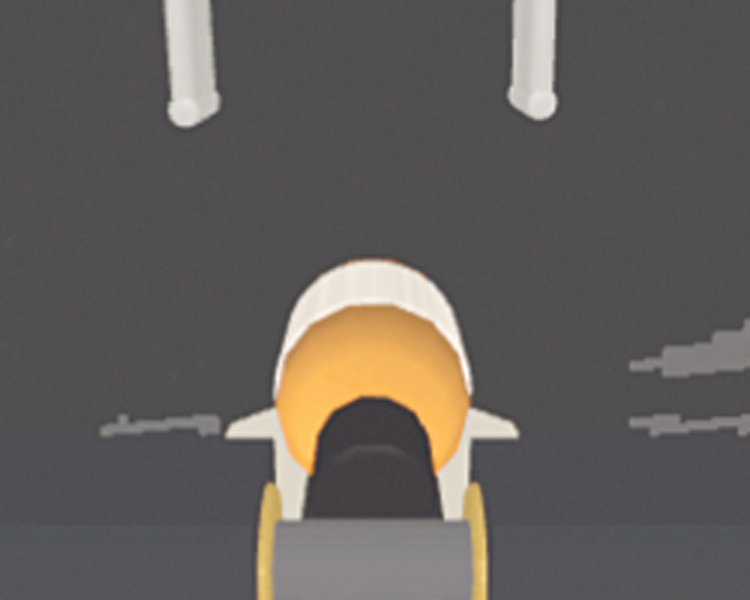

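The wall fronts are at crop (187,110) and (535,103). The bottle is at about u=372, 1–2 mm right of the middle. It is upright, and the path is clear.

Call:
{"op": "move_arm", "data": {"rows": [[0.2,3,0,0,0.65],[0.2,3,0,0,0.65],[0.2,3,0,0,0.65],[0.2,3,0,0,0.65],[0.2,3,0,0,0.65],[0.2,3,0,0,0.65],[0.2,3,0,0,0.65],[0.2,3,0,0,0.65],[0.2,3,0,0,0.65],[0.2,3,0,0,0.65],[0.2,3,0,0,0.65],[0.2,3,0,0,0.65]]}}

```text
time: 12.0
tool_pos: [0.5491, 0.2585, 0.0067]
tool_rot: [3.141, 0.0, 1.459]
contact_force: [-0.8, -0.7, 0.1]
opening: 0.0159
grip_force: 0.3
```

Call:
{"op": "move_arm", "data": {"rows": [[0.1,1,0,0,0.65],[0.1,1,0,0,0.65],[0.1,1,0,0,0.65],[0.1,1,0,0,0.65],[0.1,1,0,0,0.65],[0.1,1,0,0,0.65],[0.1,1,0,0,0.65],[0.1,1,0,0,0.65]]}}

```text
time: 12.8
tool_pos: [0.5499, 0.2664, 0.0067]
tool_rot: [3.141, 0.0, 1.459]
contact_force: [-0.1, -0.1, -0.3]
opening: 0.0162
grip_force: 0.3
```

Run:
```python
from h import *
C,im=snap('wrist','w5.png'); s=monitor.observe(); print(s['tool_pos'],s['contact_force'])
cv2.imwrite('pics/w5z.png',cv2.cvtColor(cv2.resize(im[100:300,200:450],(750,600),interpolation=cv2.INTER_CUBIC),cv2.COLOR_RGB2BGR))
```

```text
[0.54994662 0.26654804 0.00676668] [ 0.39469393 -0.56284997 -0.11553163]
```

View pics/w5z.png

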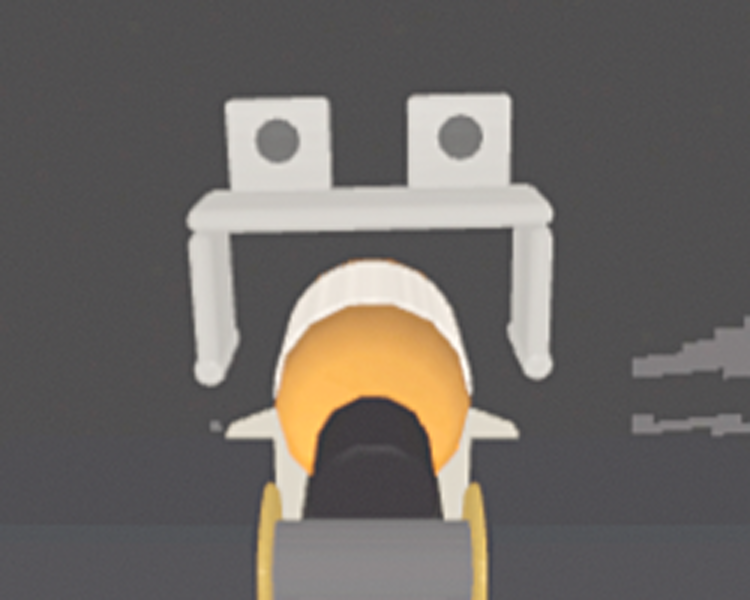

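The bottle is centred in the bay: the side walls are at u≈235 and 512, and the bottle at u≈372. The gap to the back wall is about 25 px, or 4–5 mm. I'll creep in while watching the force.

Call:
{"op": "move_arm", "data": {"rows": [[0.1,1,0,0,0.65],[0.1,1,0,0,0.65],[0.1,1,0,0,0.65],[0,0.5,0,0,0.65],[0,0,0,0,0.65]]}}

```text
time: 13.35
tool_pos: [0.5502, 0.2699, 0.0068]
tool_rot: [3.141, -0.0, 1.459]
contact_force: [-0.2, -1.2, 0.1]
opening: 0.0165
grip_force: 0.2
```

Call:
{"op": "move_arm", "data": {"rows": [[0,0.5,0,0,0.65],[0,0,0,0,0.65]]}}

```text
time: 13.55
tool_pos: [0.5502, 0.2703, 0.0067]
tool_rot: [3.142, -0.0, 1.459]
contact_force: [0.1, -0.4, -0.3]
opening: 0.0166
grip_force: 0.3
```

Run:
```python
from h import *
C,im=snap('wrist','w6.png'); s=monitor.observe(); print(s['tool_pos'],s['contact_force'])
g=cv2.cvtColor(im,cv2.COLOR_RGB2GRAY)
for u in (316,320,324,328): print(u,g[172:192,u].tolist())
```

```text
[0.55022159 0.27031609 0.00673431] [ 0.11458063 -0.12422878  1.20942488]
316 [200, 199, 199, 199, 202, 208, 212, 213, 214, 214, 213, 201, 158, 79, 84, 150, 215, 238, 235, 234]
320 [200, 200, 200, 199, 204, 209, 212, 214, 214, 214, 213, 202, 156, 77, 103, 197, 237, 233, 231, 231]
324 [200, 199, 199, 200, 203, 208, 213, 213, 216, 214, 214, 194, 130, 73, 123, 206, 237, 235, 233, 233]
328 [199, 200, 199, 199, 203, 209, 213, 213, 214, 215, 212, 193, 129, 73, 108, 198, 234, 232, 229, 229]
```

Call:
{"op": "move_arm", "data": {"rows": [[0,0.5,0,0,0.65],[0,0,0,0,0.65],[0,0,0,0,0.65]]}}

```text
time: 13.9
tool_pos: [0.5502, 0.2708, 0.0067]
tool_rot: [3.142, 0.0, 1.459]
contact_force: [0.7, -0.4, 0.3]
opening: 0.0159
grip_force: 0.3
```

Call:
{"op": "move_arm", "data": {"rows": [[0,0.5,0,0,0.65],[0,0,0,0,0.65],[0,0,0,0,0.65]]}}

```text
time: 14.2
tool_pos: [0.5502, 0.2713, 0.0067]
tool_rot: [3.141, -0.0, 1.459]
contact_force: [-0.9, -0.5, 0.6]
opening: 0.0164
grip_force: 0.3
```

Call:
{"op": "move_arm", "data": {"rows": [[0,0.3,0,0,0.65],[0,0,0,0,0.65],[0,0,0,0,0.65]]}}

```text
time: 14.5
tool_pos: [0.5502, 0.2716, 0.0067]
tool_rot: [3.141, -0.0, 1.459]
contact_force: [0.8, -1.0, 0.5]
opening: 0.0161
grip_force: 0.3
```

Call:
{"op": "move_arm", "data": {"rows": [[0,-1,0,0,0.65],[-0.1,-2,0,0,0.65],[-0.3,-3,0,0,0.65],[-0.5,-5,0,0,0.65],[-0.5,-5,0,0,0.65],[-0.5,-5,0,0,0.65],[-0.5,-5,0,0,0.65],[-0.5,-5,0,0,0.65],[-0.5,-5,0,0,0.65],[0,0,0,0,0.65],[0,0,0,0,0.65]]}}

```text
time: 15.6
tool_pos: [0.5469, 0.2355, 0.0068]
tool_rot: [3.141, -0.0, 1.459]
contact_force: [-0.3, 1.5, 0.3]
opening: 0.0162
grip_force: 0.0
```

Run:
```python
from h import *
C,im=snap('wrist','w7.png'); s=monitor.observe(); print(s['tool_pos'],s['contact_force'])
cv2.imwrite('pics/w7z.png',cv2.cvtColor(cv2.resize(im[20:220,200:450],(750,600),interpolation=cv2.INTER_CUBIC),cv2.COLOR_RGB2BGR))
for p in((.5545,.295,.066),(.5545,.31,0)): print(((px(C,p)-[200,20])*3).round())
```

```text
[0.54690343 0.23565482 0.00678171] [-0.91266652  0.12260528 -0.08139409]
[370. 425.]
[361. 273.]
```

View pics/w7z.png

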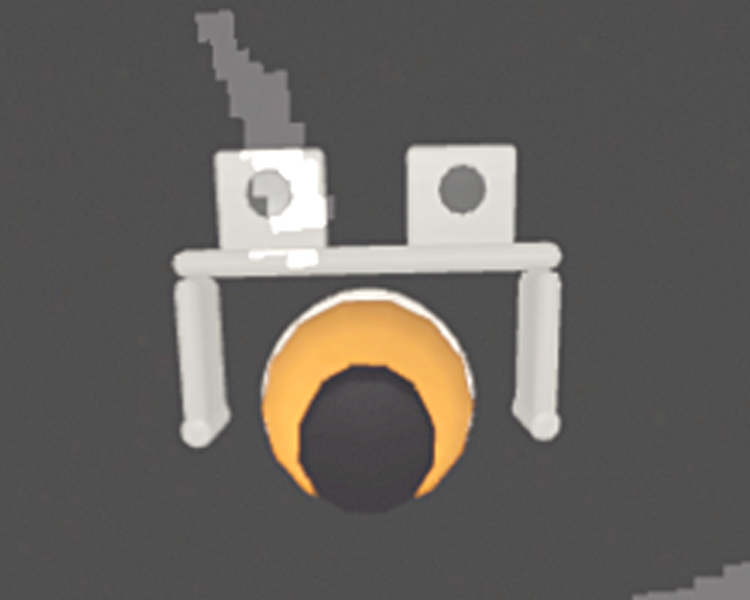

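The bottle stands upright and centred at (368,395). About 2 mm of gap to the back wall still shows (v 275 to 288); earlier the wall top hid it. I'll push a little further until I feel contact.

Call:
{"op": "move_arm", "data": {"rows": [[0.5,5,0,0,0.65],[0.5,5,0,0,0.65],[0.5,5,0,0,0.65],[0.5,5,0,0,0.65],[0.5,5,0,0,0.65],[0.4,4,0,0,0.65],[0.2,2,0,0,0.65],[0.2,2,0,0,0.65],[0.2,2,0,0,0.65],[0,1,0,0,0.65],[0,1,0,0,0.65],[0,0,0,0,0.65]]}}

```text
time: 16.85
tool_pos: [0.5503, 0.2726, 0.0068]
tool_rot: [3.142, 0.0, 1.459]
contact_force: [-0.5, -1.1, -0.0]
opening: 0.0161
grip_force: 0.2
```

Call:
{"op": "move_arm", "data": {"rows": [[0,0.5,0,0,0.65],[0,0,0,0,0.65],[0,0,0,0,0.65]]}}

```text
time: 17.15
tool_pos: [0.5503, 0.273, 0.0068]
tool_rot: [3.141, 0.0, 1.459]
contact_force: [-0.3, -0.6, 0.6]
opening: 0.0161
grip_force: 0.3
```

Call:
{"op": "move_arm", "data": {"rows": [[0,0.5,0,0,0.65],[0,0,0,0,0.65],[0,0,0,0,0.65]]}}

```text
time: 17.45
tool_pos: [0.5503, 0.2736, 0.0067]
tool_rot: [3.141, -0.0, 1.459]
contact_force: [0.5, 0.3, -1.0]
opening: 0.0158
grip_force: 0.3
```

Call:
{"op": "move_arm", "data": {"rows": [[0,0.4,0,0,0.65],[0,0,0,0,0.65],[0,0,0,0,0.65]]}}

```text
time: 17.75
tool_pos: [0.5503, 0.274, 0.0067]
tool_rot: [3.141, -0.0, 1.459]
contact_force: [0.2, -0.8, 0.7]
opening: 0.016
grip_force: 0.3
```

Call:
{"op": "move_arm", "data": {"rows": [[0,0.4,0,0,0.65],[0,0,0,0,0.65],[0,0,0,0,0.65]]}}

```text
time: 18.05
tool_pos: [0.5503, 0.2744, 0.0067]
tool_rot: [3.141, 0.0, 1.459]
contact_force: [-0.6, 0.2, 0.4]
opening: 0.016
grip_force: 0.3
```

Call:
{"op": "move_arm", "data": {"rows": [[0,0.4,0,0,0.65],[0,0,0,0,0.65],[0,0,0,0,0.65]]}}

```text
time: 18.35
tool_pos: [0.5503, 0.2748, 0.0067]
tool_rot: [3.142, 0.0, 1.459]
contact_force: [0.1, -1.1, 0.1]
opening: 0.016
grip_force: 0.5
```

Call:
{"op": "move_arm", "data": {"rows": [[0,0.4,0,0,0.65],[0,0,0,0,0.65],[0,0,0,0,0.65]]}}

```text
time: 18.65
tool_pos: [0.5503, 0.2749, 0.0067]
tool_rot: [-3.142, 0.0, 1.459]
contact_force: [-0.3, -3.7, 0.5]
opening: 0.0164
grip_force: 1.5
```

Contact is felt: the force reads -3.7 N and the tool has stopped. I'll back off along the same line and check the gap numerically, since I've already gone over the picture limit by one.

Call:
{"op": "move_arm", "data": {"rows": [[0,-0.5,0,0,0.65],[0,-1,0,0,0.65],[-0.1,-2,0,0,0.65],[-0.5,-4,0,0,0.65],[-0.5,-5,0,0,0.65],[-0.5,-5,0,0,0.65],[-0.5,-5,0,0,0.65],[-0.5,-5,0,0,0.65],[-0.5,-6,0,0,0.65],[-0.3,-6,0,0,0.65],[0,0,0,0,0.65],[0,0,0,0,0.65]]}}

```text
time: 19.85
tool_pos: [0.547, 0.2355, 0.0068]
tool_rot: [3.141, -0.0, 1.458]
contact_force: [0.0, -0.2, 0.2]
opening: 0.016
grip_force: 0.0
```

Run:
```python
from h import *
C,im=snap('wrist','w8.png'); s=monitor.observe(); print(s['tool_pos'],s['contact_force'])
g=cv2.cvtColor(im,cv2.COLOR_RGB2GRAY).astype(int); o=cv2.imread('pics/w7.png',0).astype(int)
for u in (319,322,325): print(u,'before',o[102:124,u].tolist(),'now',g[102:124,u].tolist())
for n,a in(('before',o),('now',g)):
    k=(a[20:220,270:380]<60)&(a[20:220,270:380]>0); l=cv2.connectedComponentsWithStats(k.astype(np.uint8))
    print(n,[(l[2][i].tolist(),(l[3][i]+[270,20]).round(1).tolist()) for i in range(1,l[0]) if l[2][i][4]>200])
print(px(C,(.5545,.295,.066)))
```

```text
[0.54704016 0.2357593  0.00680313] [ 0.34279861 -0.21682906  0.08838734]
319 before [186, 215, 215, 215, 218, 216, 212, 209, 202, 121, 75, 76, 74, 77, 152, 242, 247, 244, 159, 149, 161, 165] now [186, 215, 216, 215, 218, 217, 211, 207, 228, 250, 209, 157, 160, 166, 170, 174, 177, 180, 182, 187, 191, 192]
322 before [188, 214, 215, 217, 218, 215, 212, 209, 200, 120, 76, 75, 75, 89, 170, 242, 250, 246, 161, 152, 162, 166] now [186, 215, 216, 216, 219, 217, 210, 208, 234, 251, 209, 157, 159, 165, 171, 175, 176, 180, 184, 186, 189, 190]
325 before [211, 216, 214, 217, 220, 214, 212, 209, 202, 119, 76, 77, 76, 86, 168, 240, 246, 241, 159, 151, 160, 166] now [187, 216, 215, 217, 219, 217, 211, 205, 223, 246, 205, 154, 158, 165, 171, 171, 174, 180, 183, 186, 189, 191]
before []
now []
[323.0952473  161.75258698]
```

The gap is now zero: the bottle meets the wall with no dark pixels between. The bottle was centred, and the gripper is well clear.

```bash
python3 -c "
from cell import workorder
print(workorder.hand_in())"
```

```text
the job is handed in; nothing more can be done
None
```

I pushed the amber bottle upright into the bay until it touched the back wall, roughly on the middle line, and handed the job in with no verdict returned; I viewed 11 pictures, one over the limit, and never re-checked the dish, tin and rack by camera, though the push path kept clear of them.

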